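Drilling template onto the twin pins of the jig

TASK

Pick up the steel drilling template by its blue handle and fit it onto the two upright pins of the jig, both holes together, until it lies flush on the jig's pads; the pin carriage is locked somewhere along the bed, so find the pins by feel and press only gently. Then swing the red clamp round by its black knob until its nose is fully over the end of the template, let go, and leave the pliers, the red screwdriver and the spare mould insert alone.

Things in the scene. Friction and masses are not known exactly. Their poses are not given: they have to be found in the camera images.
- template: Loose flat steel template, 60 x 180 x 10 mm (x, y, z), 0.25 to 0.45 kg, lying on the table. Origin: centre of its underside; z up. Two through holes, 12.4 mm diameter, at y = -53 and +53 mm (x = 0). In its middle a blue handle bar, 16 mm thick (x), 60 mm long (y), from 18 to 46 mm above the underside, on two narrow feet. Half a turn makes no difference.
- bed: Grey jig bed fixed to the table, 90 mm (x) by 260 mm (y). Origin: on the table, on the bed's midline (x = 0), 7 mm from the bed's middle towards +y; z up, y along the bed. It carries the aluminium pin carriage (see pin_zero) and, at its -y end, the red clamp. Seated on the carriage's pads, the template's underside is 42 mm and its top 52 mm above the table, its y along the bed's y.
- clamp (a joint): Angle of the red swing clamp about its upright pivot, in rad: 0 open (nose along the bed's +x, knob along -x), growing counterclockwise seen from above, to the stop at 1.57 (closed: nose along the bed's +y, over the end of the template; knob along -y). It stays where it is left and turns with about 2 N at the knob. Its nose reaches 52 mm from the pivot and passes 3 mm over a seated template.
- clamp_pivot (a point): Pivot axis of the clamp, 55 mm above the table, at x = 0, y = -110 mm in the bed's frame.
- clamp_knob (a point): Centre of the top of the clamp's upright black knob, a cylinder of 16 mm diameter, 60 mm from the pivot on the side away from the nose, its top 99 mm above the table and the red arm's top face 63 mm above the table.
- pliers: Loose blue-handled pliers lying on the black mat, 52 x 200 x 12 mm; bystander. Origin: centre of the underside.
- red_screwdriver: Loose screwdriver with red handle lying behind the jig, 190 mm long; bystander. Origin: centre of the underside.
- spare_insert: Loose steel mould insert, 34 x 62 x 20 mm, lying on the black mat, right of the template; bystander. Origin: centre of the underside.
- pin_zero (a point): Reference point of the bed, 62 mm above its origin, at pin-tip height. The middle between the two pins lies 4 to 26 mm from here along the bed's +y (x = 0): the carriage is locked, immovable, anywhere in that range and its place is not measured. Pins: upright, 106 mm apart along y, 10 mm diameter, 20 mm tall, tip edges bevelled 0.7 mm, each on a pad 42 mm above the table.

How it is judged:
On the way, in this order (a step that is already met when the one before it is completed fails the run):
1. the template is lifted off the table (height (world z) of template above 0.06 m), for 0.1 s.
2. the template lies flush on the pads, both pins through its holes (x of template in the frame of bed between -0.005 and 0.005 m and y of template in the frame of bed between 0 and 0.03 m and z of template in the frame of bed between 0.04 and 0.044 m and angle between template's own z axis and vertical below 0.03 rad and angle between the y axis of template and the y axis of bed, either way round below 0.06 rad), for 0.3 s.
3. the clamp is swung fully over the seated template (all of step 2 and value of joint clamp above 1.4 rad), for 0.2 s.
At the end, for the whole second after the job is handed in: The template rests flush on the pads with both pins through its holes (underside within 2 mm of the pads' height, tilt under 0.03 rad, within 5 mm across and 0 to 30 mm along +y of the bed's origin, in line with the bed to 0.06 rad), the clamp is at 1.4 rad or more, and all is at rest (all of step 3 and linear speed of template below 0.02 m/s); the robot touches nothing.
It fails at once if the template is pressed or knocked against the jig with more than 50 N (contact force between template and bed above 50 N).
It fails at once if the pliers, the red screwdriver or the spare insert are moved by more than 30 mm (distance of any of pliers, red_screwdriver, spare_insert from where it was at the start of the episode above 0.03 m).
It also fails if it takes over 72 s, if anything falls off the work surface, if the arm or the gripper's body presses on something with over 40 N, if the wrist force passes 120 N, or if a joint passes its speed limit or range.

ROBOT

A 7-joint arm with a two-finger parallel gripper is mounted at the origin on a cart in front of the work surface, level with it; the furniture and walls round the work are solid. World frame = base frame: x ahead of the robot, y to its left, z up, the work surface at z = 0. Lengths are in m, angles in rad, forces in N, time in s.
With the tool pointing down it reaches from about 0.4 to 0.85 m from the base axis. Payload 10.4 kg.
Tool frame: the origin (TCP) lies on the centre line of the jaws, within the pads' length; the fingertips stand 8 mm ahead of it and the grasp point (between the pads) lies 11 mm behind it (r.finger_overhang is the distance from the TCP to the fingertips, in m); z points along the fingers, y is the line along which they close (so a half turn about z gives the same grasp; the last joint's range is limited). The gripper opens to 87 mm and grips with 3 to 60 N. Pads are 19 mm wide; open, the fingers measure 117 mm over their backs; the gripper's body (75 mm by 190 mm) begins 51 mm behind the grasp point.
Start: joints at [1.133, 0.332, -0.065, 1.46, 0.022, 1.35, -0.088], TCP at [0.252, -0.572, 0.231] pointing down, gripper open.
Joint ranges: [-2.6, 2.6], [-0.5, 2.12], [-1.47, 1.34], [0.16, 2.42], [-1.27, 4.41], [0.06, 2.06], [-2.6, 2.6]. Speed limits (rad/s): [2.22, 2.22, 2.79, 2.79, 3.14, 3.14, 3.14].

INTERFACE

Orientations are given as a unit quaternion [x, y, z, w].
In Python, from bench import r, vision gives the robot as it stands.
- The arm moves only by the tool drive_tool, never from a script. Its argument "series" is a list of rows, each a list of 2 entries, a list of its own where there are three numbers: the shift along the world's x, y, z in cm, then the turn about the world's z in degrees. A call has exactly 10 rows; each row shifts and turns the commanded pose from where the row before left it; what a row does not reach is not made up. A row lasts 1/8 s, in which the tool goes at most 62.5 mm and 10.7 degrees, less where a joint would pass 70% of its speed; a pose out of reach is approached as far as the arm can. A call with a gripper value outside its range is refused whole. "hand" is the closure, from 0 (fully open) to 1 (shut), set as the call begins (left out, the last holds). The fingers move at their own pace and stop on an object; "newtons" is the grip in N (left out, the last holds). Time passes only in rows, so rows that do not move let the fingers close, or fill a call up. It gives the time, the measured TCP pose, the force, the opening and the grip force at its end, in the units of the state.
- r.read_state(): the state, without advancing time (a new reading comes with each control period).
- vision.camera(name): name is "scene" or "top" or "wrist"; returns a dict with "color" (400x640x3 uint8, red, green, blue), "intrinsics" (3x3 intrinsics, pixels), "k1" (the pictures are not rectified: a ray, as slopes to the right and down, at radius r is drawn at 1 + k1 r^2 times it, then the intrinsics apply), "R" (3x3) and "t" (3): a world point X has camera coordinates R X + t; the wrist camera has in their place "mount" (4x4, takes a point from camera to tool coordinates, whose origin is the TCP and whose axes are the flange's). Camera axes: x right, y down, z forward; pixel columns grow to the right and rows downward; lengths in m; the calibration is good to about 2 mm. A picture is of the moment at which its call begins: read the wrist's pose just before it. There is no depth.
- r.close_job(): hands the job in; it is judged then, once.
The state is a dict: "time": time; "joint_positions": joint angles; "joint_vel": joint speeds; "joint_torque": joint torques, N m; "ee_pos": TCP position; "eef_rot": TCP orientation; "ft_force": force on the tool from outside, world axes, zero at the start; "torque": the same for the moment, N m; "width": finger opening in m; "grip_force": force on a finger pad.
Only numpy, scipy, OpenCV 4.12 (cv2) and the standard library are available. Lean on these libraries where they do the work, as an engineer would, in place of code of your own. Each camera call takes 0.05 s, during which the arm holds its last target. There are 200 camera calls.

## Working session

There is one attempt and no reset: what is moved stays moved. The work goes in short steps, Python scripts to look and compute and a tool call to move; the robot and the scene stay as the last step left them, time stands still between calls to the robot, and variables do not carry over. Pictures are saved under pics/ and viewed, at most 10 in all, crops included, and the job is handed in when it is done.

Besides the shell and the picture viewer there is one more tool, called after ">>>" by a JSON object that holds its "method" and its "body", one argument or row to a line. drive_tool: Moves the arm, as the interface text tells. Its arguments: {"type":"object","properties":{"series":{"type":"array"},"hand":{"type":"number"},"newtons":{"type":"number"}},"required":["series"]}

```bash
ls; mkdir -p pics; python3 - <<'E'
from bench import r, vision
import cv2,pickle
s=r.read_state();print(s)
d={}
for n in("scene","top"):
    c=vision.camera(n);d[n]=c
    cv2.imwrite(f"pics/{n}0.png",c["color"][:,:,::-1])
    print(n,c["intrinsics"],c["k1"],c["R"],c["t"])
pickle.dump(d,open("c0.pkl","wb"))
E
```

```text
pics
{'time': 0.0, 'joint_positions': array([ 1.13338838,  0.3328777 , -0.06471062,  1.46093584,  0.02162525,
        1.34991143, -0.08850066]), 'joint_vel': array([ 0.000992  ,  0.00039035, -0.00039413,  0.00208535, -0.00012317,
       -0.00172875, -0.00034743]), 'joint_torque': array([-1.21139314e-03, -6.23262835e+01,  2.35983945e-02, -3.89901423e+01,
       -6.14860025e-02,  3.97894881e-02,  1.92923376e-04]), 'ee_pos': array([ 0.2517243 , -0.57165316,  0.22975295]), 'eef_rot': array([ 9.78564848e-01,  2.05937668e-01, -1.90636662e-04, -6.92146262e-04]), 'ft_force': array([ 0.32841375,  0.64468966, -1.11742948]), 'torque': array([-0.02919059,  0.00167723, -0.02840396]), 'grip_force': 0.0, 'width': 0.08682117404488623}
scene [[478.13583475   0.         327.54025822]
 [  0.         478.13583475 195.57413767]
 [  0.           0.           1.        ]] -0.1154553531955848 [[-0.99170939  0.12842736 -0.00434623]
 [ 0.11344241  0.85910704 -0.49906505]
 [-0.06035973 -0.49542054 -0.86655363]] [0.62063827 0.01102545 1.46746097]
top [[510.80272849   0.         320.76357825]
 [  0.         510.80272849 201.25797397]
 [  0.           0.           1.        ]] -0.10526702889166856 [[-0.02376801 -0.99970641 -0.00470851]
 [-0.99429275  0.02412876 -0.10392174]
 [ 0.10400484  0.00221163 -0.99457433]] [-0.0230696   0.61519658  1.21254321]
```

View pics/top0.png

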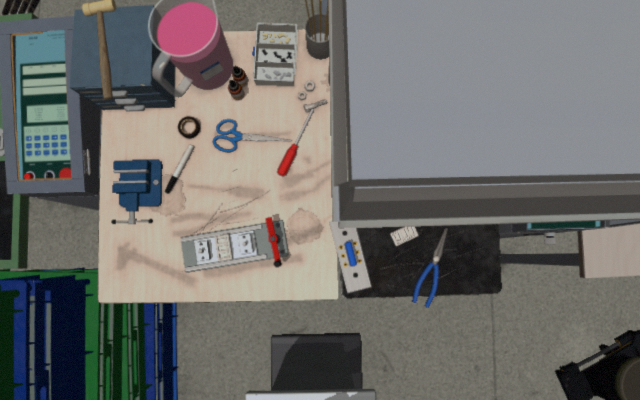

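View pics/scene0.png

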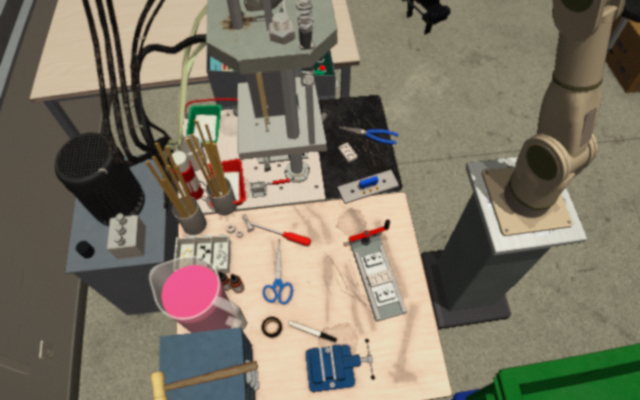

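The top view shows the template at about (350,257) with its blue handle, the jig bed from (183,255) to (288,240) with the red clamp at its right end, black knob near (278,262), and the pliers at (430,275). The insert is at (404,235) and the screwdriver at (295,145). The scene view shows the same layout and the press head standing beside the template.

```bash
cat > h.py <<'E'
import numpy as np, cv2
from scipy.spatial.transform import Rotation as Rot
def pose(c,s=None):
    "camera-to-world R, centre"
    if "R" in c: return c["R"].T, -c["R"].T@c["t"]
    T=np.eye(4);T[:3,:3]=Rot.from_quat(s["eef_rot"]).as_matrix();T[:3,3]=s["ee_pos"]
    W=T@c["mount"];return W[:3,:3],W[:3,3]
def ray(c,uv,s=None):
    D=np.array([c["k1"],0,0,0,0.])
    p=cv2.undistortPoints(np.array(uv,float).reshape(-1,1,2),c["intrinsics"],D)[:,0]
    R,o=pose(c,s);return o,np.c_[p,np.ones(len(p))]@R.T
def onz(c,uv,z,s=None):
    o,d=ray(c,uv,s);return o+d*((z-o[2])/d[:,2])[:,None]
def proj(c,X,s=None):
    R,o=pose(c,s);q=(np.array(X,float).reshape(-1,3)-o)@R
    return cv2.projectPoints(q,np.zeros(3),np.zeros(3),c["intrinsics"],np.array([c["k1"],0,0,0,0.]))[0][:,0]
def mask(c,lo,hi):
    return cv2.inRange(cv2.cvtColor(c["color"],cv2.COLOR_RGB2HSV),lo,hi)
def blobs(m,amin=15):
    n,_,st,ce=cv2.connectedComponentsWithStats(m)
    return [(ce[i].round(1),st[i]) for i in range(1,n) if st[i,4]>=amin]
E
python3 - <<'E'
import pickle,cv2,numpy as np
from h import *
d=pickle.load(open("c0.pkl","rb"))
for n in d: print(n,pose(d[n])[1])
c=d["top"]
for nm,lo,hi,z in(("blue",(100,120,60),(125,255,255),.046),("red",(0,150,80),(8,255,255),.063)):
    for ce,st in blobs(mask(c,lo,hi),20):
        print(nm,ce,st,onz(c,ce,z)[0].round(4))
a=cv2.resize(c["color"][195:315,170:390],None,fx=3.6,fy=3.6,interpolation=cv2.INTER_CUBIC)
cv2.imwrite("pics/t1.png",a[:,:,::-1])
c=d["scene"]
for nm,lo,hi,z in(("blue",(100,120,60),(125,255,255),.046),("red",(0,150,80),(8,255,255),.063)):
    for ce,st in blobs(mask(c,lo,hi),20):
        print(nm,ce,st,onz(c,ce,z)[0].round(4))
E
```

```text
scene [0.7028176  0.63783133 1.27983348]
top [ 0.48502682 -0.04058845  1.26978802]
blue [227.7 135.8] [213 120  29  32 303] [0.7802 0.1869 0.046 ]
blue [ 54.  136.8] [ 52 135   5   5  20] [0.7933 0.6331 0.046 ]
blue [ 63.  136.5] [ 61 135   5   4  20] [0.7931 0.6089 0.046 ]
blue [ 37.  137.5] [ 35 136   5   4  20] [0.7934 0.6794 0.046 ]
blue [ 45.6 137.4] [ 43 136   6   4  21] [0.7927 0.6559 0.046 ]
blue [ 37.  144.8] [ 35 143   5   5  23] [0.7744 0.6785 0.046 ]
blue [ 54.3 144.5] [ 52 143   6   4  22] [0.7734 0.6314 0.046 ]
blue [ 63.1 143.9] [ 61 142   5   5  22] [0.774  0.6077 0.046 ]
blue [ 54.5 151.6] [ 52 150   6   4  22] [0.7551 0.63   0.046 ]
blue [130.6 164.7] [114 161  33   8 243] [0.7152 0.4296 0.046 ]
blue [152.4 187.2] [139 160  22  46 566] [0.6576 0.3735 0.046 ]
blue [133.3 176.3] [120 173  26   7 162] [0.686  0.4221 0.046 ]
blue [128.9 194.1] [113 184  33  27 527] [0.6421 0.4325 0.046 ]
blue [350.3 253.4] [345 242  11  24 150] [ 0.4862 -0.1054  0.046 ]
blue [427.2 282.5] [413 262  26  45 454] [ 0.4121 -0.287   0.046 ]
blue [ 18.6 334.4] [   0  280   27  120 1519] [0.30
[... 1251 characters left out ...]
4.9] [452 390  26  10 124] [0.3589 0.5374 0.046 ]
red [321.9  67. ] [319  65   7   5  28] [ 0.5708 -0.577   0.063 ]
red [215.4  99.6] [186  98  51   8 104] [ 0.9446 -0.4772  0.063 ]
red [235.7 176. ] [221 159  25  46 384] [ 0.8847 -0.162   0.063 ]
red [188.  174.1] [181 163  14  20 125] [ 1.0305 -0.1886  0.063 ]
red [210.6 169. ] [208 164   6  13  28] [ 0.9609 -0.1978  0.063 ]
red [280.6 181.2] [273 179  16   5  46] [ 0.751  -0.1255  0.063 ]
red [196.2 193.2] [188 187  15  12  85] [ 1.0045 -0.1171  0.063 ]
red [365.8 234. ] [349 227  37  15 196] [0.5275 0.0798 0.063 ]
red [296.9 238.2] [283 232  28  14 200] [0.7207 0.0674 0.063 ]
red [236.1 284.4] [232 281   9   6  24] [0.8958 0.1821 0.063 ]
```

View pics/t1.png

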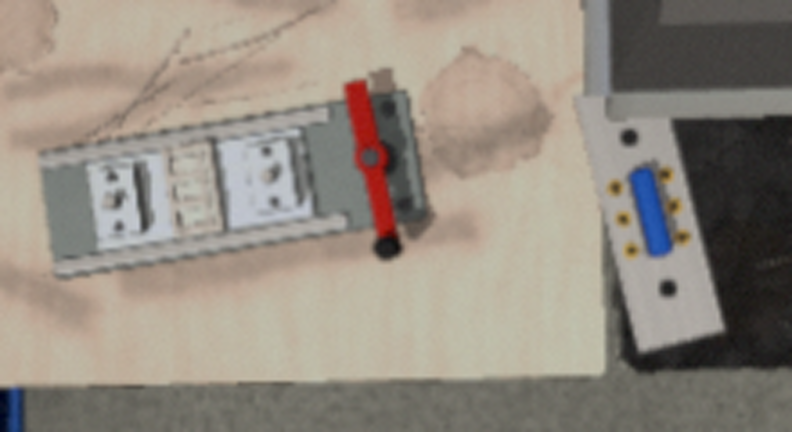

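The crop shows the two pins on their pads at crop (118,198) and (270,173), the clamp pivot at (370,157), the knob top at (387,243), and the template holes at (629,137) and (668,288) with the blue handle between them. The press housing comes near the template's far end, so I check its height.

```bash
python3 - <<'E'
import pickle,cv2,numpy as np
from h import *
d=pickle.load(open("c0.pkl","rb"))
c=d["top"]
f=lambda u,v:(170+u/3.6-.36,195+v/3.6-.36)
P=[("pin+",118,198,.062),("pin-",270,173,.062),("pivot",370,157,.065),("knob",387,243,.099),("h1",629,137,.01),("h2",668,288,.01),("hand",650,212,.046)]
for n,u,v,z in P: print(n,onz(c,f(u,v),z)[0].round(4))
for z in (0,.1,.3,.5,.7): print("head corner top",z,onz(c,[(333,222)],z)[0].round(3),onz(c,[(343,180)],z)[0].round(3), proj(d["scene"],onz(c,[(333,222),(343,180)],z)).round(0).tolist())
a=cv2.resize(d["scene"]["color"][0:290,190:420],None,fx=2.05,fy=2.05,interpolation=cv2.INTER_CUBIC)
cv2.imwrite("pics/s1.png",a[:,:,::-1])
E
```

```text
pin+ [0.5028 0.2455 0.062 ]
pin- [0.5171 0.1445 0.062 ]
pivot [0.5261 0.0782 0.065 ]
knob [0.4702 0.0649 0.099 ]
h1 [ 0.5375 -0.0941  0.01  ]
h2 [ 0.4341 -0.1178  0.01  ]
hand [ 0.4859 -0.1051  0.046 ]
head corner top 0 [ 0.565 -0.067  0.   ] [ 0.67  -0.095  0.   ] [[344.0, 201.0], [309.0, 197.0]]
head corner top 0.1 [ 0.559 -0.065  0.1  ] [ 0.656 -0.091  0.1  ] [[348.0, 185.0], [313.0, 181.0]]
head corner top 0.3 [ 0.546 -0.061  0.3  ] [ 0.626 -0.082  0.3  ] [[355.0, 144.0], [323.0, 141.0]]
head corner top 0.5 [ 0.534 -0.057  0.5  ] [ 0.597 -0.073  0.5  ] [[365.0, 91.0], [335.0, 88.0]]
head corner top 0.7 [ 0.521 -0.052  0.7  ] [ 0.568 -0.065  0.7  ] [[379.0, 18.0], [353.0, 15.0]]
```

View pics/s1.png

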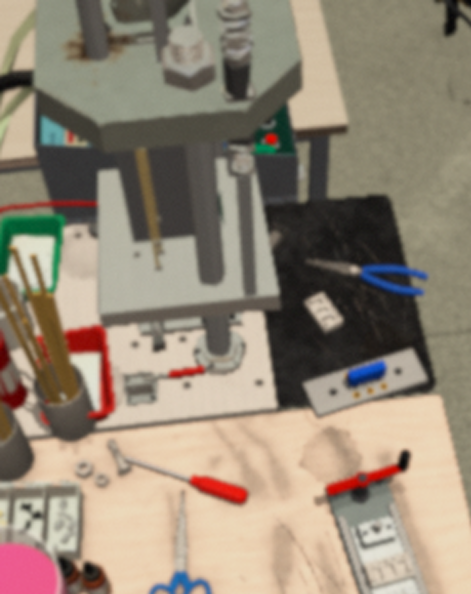

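The template holes give a centre near (0.486,-0.106) with the long axis at about 13°. The pins' middle is near (0.510,0.195) with the bed yawed about 8°. The lower press plate (crop (100..279, 160..320)) stands clear, farther out than the template. I check the wrist camera mount and start moving.

```bash
python3 - <<'E'
from bench import r, vision
c=vision.camera("wrist");print(c["mount"].round(3),c["intrinsics"].round(1),c["k1"],r.finger_overhang)
E
```

```text
[[-0.001 -0.963 -0.268  0.073]
 [ 1.    -0.001  0.    -0.001]
 [-0.    -0.268  0.963 -0.154]
 [ 0.     0.     0.     1.   ]] [[311.9   0.  317.7]
 [  0.  311.9 194.1]
 [  0.    0.    1. ]] -0.026261067043497805 0.008
```

>>> {"method": "drive_tool", "body": {
  "series": [
    [[1,5,0.5],0],
    [[1,5,0.5],0],
    [[2,5,0],0],
    [[2,5,0],-3],
    [[2,5,0],-4],
    [[2,5,0],-4],
    [[2,5,0],0],
    [[3,5,0],0],
    [[3,4,0],0],
    [[2.4,1.7,0],0]
  ],
  "hand": 0
}}

```text
time: 1.4
ee_pos: [0.4568, -0.1123, 0.2408]
eef_rot: [0.994, 0.113, 0.0, 0.0]
ft_force: [0.3, -0.6, -0.3]
width: 0.087
grip_force: 0.0
```

```bash
python3 - <<'E'
from bench import r, vision
from h import *
import pickle
s=r.read_state();c=vision.camera("wrist");pickle.dump((s,c),open("w1.pkl","wb"))
cv2.imwrite("pics/w1.png",c["color"][:,:,::-1])
print(s["ee_pos"])
for ce,st in blobs(mask(c,(100,120,60),(125,255,255)),80): print(ce,st,onz(c,ce,.046,s)[0].round(4))
print(proj(c,[(.5375,-.0941,.01),(.4341,-.1178,.01)],s))
E
```

```text
[ 0.45683075 -0.11234462  0.24077043]
[317.5 146.2] [311 121  14  52 690] [ 0.4874 -0.1045  0.046 ]
[ 70.8 200.5] [ 65 174  13  55 625] [0.3603 0.1671 0.046 ]
[ 87.2 205. ] [ 83 179  12  50 137] [0.3591 0.1474 0.046 ]
[ 91.4 191.1] [ 88 180   8  23 139] [0.3776 0.1429 0.046 ]
[121.  206.5] [ 98 188  33  41 373] [0.3664 0.1071 0.046 ]
[449.3 223.3] [ 419  198   55   58 1125] [ 0.4332 -0.279   0.046 ]
[[318.41744671  99.27557971]
 [318.36522693 186.16479428]]
```

View pics/w1.png

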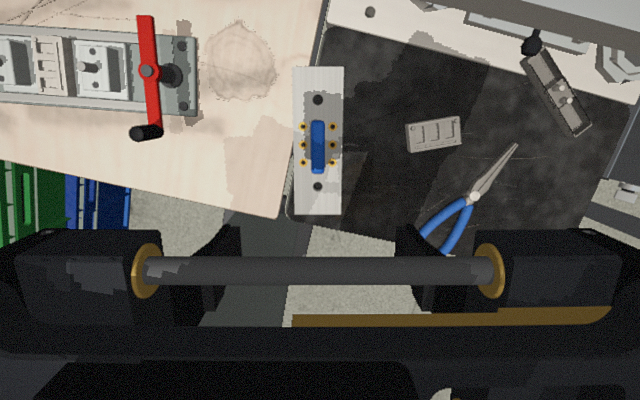

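>>> {"method": "drive_tool", "body": {
  "series": [
    [[-0.5,5,0],10],
    [[0,5,0],10],
    [[0,5,0],10],
    [[0,5,0],10],
    [[0.5,5,0],10],
    [[0.5,5,0],10],
    [[0,0.5,0],10],
    [[0,0,0],10],
    [[0,0,0],5],
    [[0,0,0],0]
  ]
}}

```text
time: 2.7
ee_pos: [0.4608, 0.1897, 0.2404]
eef_rot: [0.658, 0.753, -0.0, -0.0]
ft_force: [-0.2, -0.1, 1.2]
width: 0.0873
grip_force: 0.0
```

The wrist view shows the template upright with holes at (318,99) and (318,186) and the handle at (317,146). Its axis therefore lines up with the tool's x (13°). Now the view above the bed.

```bash
python3 - <<'E'
from bench import r, vision
from h import *
import pickle
s,c=pickle.load(open("w1.pkl","rb"))
m=mask(c,(0,0,0),(179,255,70))
for ce,st in blobs(m,20):
    if 300<ce[0]<336 and ce[1]<215: print("hole",ce,st,onz(c,ce,.01,s)[0].round(4))
s=r.read_state();c=vision.camera("wrist");pickle.dump((s,c),open("w2.pkl","wb"))
cv2.imwrite("pics/w2.png",c["color"][:,:,::-1])
print(s["ee_pos"],s["eef_rot"],pose(c,s)[1])
for n,p in dict(pp=(.5028,.2455,.062),pm=(.5171,.1445,.062),piv=(.5261,.0782,.065),kn=(.4702,.0649,.099)).items(): print(n,proj(c,p,s))
E
```

```text
hole [317.4  99.4] [313  95  10  10  75] [ 0.5371 -0.093   0.01  ]
hole [317.4 185.9] [314 183   8   7  46] [ 0.4342 -0.1165  0.01  ]
[0.46083703 0.18969499 0.2403981 ] [ 6.57936771e-01  7.53073159e-01 -1.40353540e-04 -5.28649109e-05] [0.45103078 0.26283683 0.39475748]
pp [[364.70468328 131.45935934]]
pm [[361.71347386 222.69413876]]
piv [[359.90243897 276.48864821]]
kn [[311.1419288  297.43876222]]
```

View pics/w2.png

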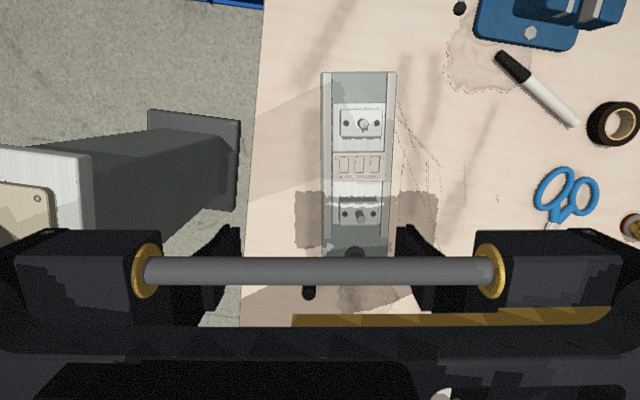

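The wrist view shows the bed nearly vertical, with pins at about (363,124) and (361,216). I enlarge that part.

```bash
python3 - <<'E'
import pickle
from h import *
s,c=pickle.load(open("w2.pkl","rb"))
a=c["color"][60:260,310:410]
A=cv2.resize(a[40:75],None,fx=7,fy=7,interpolation=cv2.INTER_CUBIC)
B=cv2.resize(a[130:180],None,fx=7,fy=7,interpolation=cv2.INTER_CUBIC)
cv2.imwrite("pics/w2c.png",np.vstack([A,B])[:,:,::-1])
E
```

```text
(no output)
```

View pics/w2c.png

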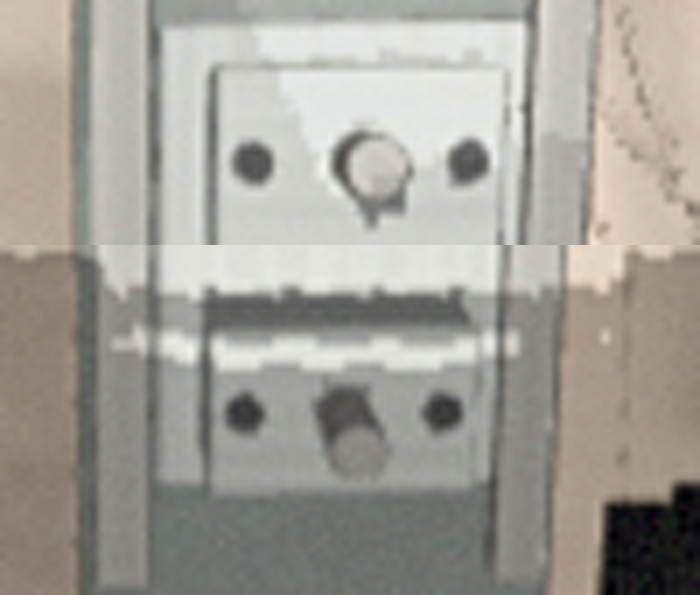

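The enlarged crop shows the far pin tip at crop (379,165) and the near pin tip at (357,452). The pad screws lie at (254,162)/(469,162) and (245,412)/(442,412), symmetric about the pins' line.

```bash
python3 - <<'E'
import pickle
from h import *
s,c=pickle.load(open("w2.pkl","rb"))
f=lambda u,v:(310+u/7-.43,(100+v/7 if v<245 else 190+(v-245)/7)-.43)
g=lambda p,z:onz(c,[f(*p)],z,s)[0]
tips=[g((379,165),.062),g((357,452),.062)]
pads=[(g((254,162),.042)+g((469,162),.042))/2,(g((245,412),.042)+g((442,412),.042))/2]
for q in(tips,pads):
    v=q[0]-q[1];print(np.round(q,4),(q[0]+q[1])[:2]/2,np.hypot(*v[:2]),"bed yaw",np.degrees(np.arctan2(-v[0],v[1])))
e=[np.linalg.norm(g((254,162),.042)-g((469,162),.042)),np.linalg.norm(g((245,412),.042)-g((442,412),.042))];print(e)
# edges of the bed rails (left outer dark line, right outer) approx
R=Rot.from_quat(s["eef_rot"]).as_matrix();print("tool x",np.degrees(np.arctan2(R[1,0],R[0,0])))
E
```

```text
[[0.5003 0.2538 0.062 ]
 [0.5151 0.1486 0.062 ]] [0.50769124 0.20117089] 0.10626425008219363 bed yaw 7.992120798699835
[[0.5005 0.2533 0.042 ]
 [0.5154 0.1485 0.042 ]] [0.5079329  0.20092863] 0.10586838300252821 bed yaw 8.123711977378584
[np.float64(0.033980756142694364), np.float64(0.03365065606458043)]
tool x 97.71458297091282
```

>>> {"method": "drive_tool", "body": {
  "series": [
    [[0,-5,0],-10],
    [[0,-5,0],-10],
    [[0,-5,0],-10],
    [[0.5,-5,0],-10],
    [[0.5,-5,0],-10],
    [[0.5,-4,0],-10],
    [[0.5,-0.5,-3],-10],
    [[0.5,0,-4],-10],
    [[0,0,-4],-5],
    [[0,0,-3],0]
  ],
  "hand": 0.35
}}

```text
time: 4.0
ee_pos: [0.4853, -0.1051, 0.0989]
eef_rot: [0.994, 0.109, -0.001, -0.0]
ft_force: [0.9, 0.2, 0.9]
width: 0.0569
grip_force: 0.0
```

>>> {"method": "drive_tool", "body": {
  "series": [
    [[0,0,-2],0.3],
    [[0,0,-2],0],
    [[0,0,-1.5],0],
    [[0,0,-1],0],
    [[0,0,-0.6],0],
    [[0,0,0],0],
    [[0,0,0],0],
    [[0,0,0],0],
    [[0,0,0],0],
    [[0,0,0],0]
  ]
}}

```text
time: 5.25
ee_pos: [0.486, -0.105, 0.0297]
eef_rot: [0.994, 0.114, 0.0, 0.0]
ft_force: [-0.4, 0.6, -0.6]
width: 0.0565
grip_force: 0.0
```

>>> {"method": "drive_tool", "body": {
  "series": [
    [[0,0,0],0],
    [[0,0,0],0],
    [[0,0,0],0],
    [[0,0,0],0],
    [[0,0,0],0],
    [[0,0,0],0],
    [[0,0,0],0],
    [[0,0,0],0],
    [[0,0,0],0],
    [[0,0,0],0]
  ],
  "hand": 1,
  "newtons": 40
}}

```text
time: 6.5
ee_pos: [0.4859, -0.1051, 0.0296]
eef_rot: [0.994, 0.114, 0.0, 0.0]
ft_force: [-0.1, -1.3, 0.8]
width: 0.0159
grip_force: 40.0
```

>>> {"method": "drive_tool", "body": {
  "series": [
    [[0,0,1],0],
    [[0,0,2],0],
    [[0,0,3],0],
    [[0,0,4],0],
    [[0,0,3],0],
    [[0,0,1],0],
    [[0,2,0],5],
    [[0,3,0],8],
    [[0,4,0],10],
    [[0,4,0],10]
  ]
}}

```text
time: 7.75
ee_pos: [0.485, 0.0261, 0.1686]
eef_rot: [0.919, 0.394, -0.001, -0.0]
ft_force: [0.7, 0.2, -4.4]
width: 0.0158
grip_force: 40.0
```

>>> {"method": "drive_tool", "body": {
  "series": [
    [[0,4,0],10],
    [[0,4,0],10],
    [[0,4,0],10],
    [[0.5,3,0],10],
    [[1,1.5,0],8],
    [[0.7,1,0],4],
    [[0,0,-2],0],
    [[0,0,-2],0],
    [[0,0,-1],0],
    [[0,0,0],0]
  ]
}}

```text
time: 9.0
ee_pos: [0.5072, 0.1994, 0.1185]
eef_rot: [0.656, 0.755, -0.001, -0.0]
ft_force: [-0.5, 0.9, -3.9]
width: 0.0158
grip_force: 40.0
```

>>> {"method": "drive_tool", "body": {
  "series": [
    [[0.06,0.16,-0.5],0],
    [[0,0,-0.5],0],
    [[0,0,-0.5],0],
    [[0,0,-0.5],0],
    [[0,0,-0.3],0],
    [[0,0,0],0],
    [[0,0,0],0],
    [[0,0,0],0],
    [[0,0,0],0],
    [[0,0,0],0]
  ]
}}

```text
time: 10.25
ee_pos: [0.5085, 0.2016, 0.0966]
eef_rot: [0.656, 0.755, 0.0, 0.0]
ft_force: [-0.1, -0.7, -4.3]
width: 0.016
grip_force: 40.0
```

```bash
python3 - <<'E'
from bench import r, vision
from h import *
s=r.read_state();print(s["ee_pos"],s["eef_rot"],s["ft_force"],s["torque"])
c=vision.camera("wrist")
cv2.imwrite("pics/w3.png",cv2.resize(c["color"][90:260,230:410],None,fx=3.5,fy=3.5,interpolation=cv2.INTER_CUBIC)[:,:,::-1])
E
```

```text
[0.5085232  0.20159136 0.09661813] [6.55634158e-01 7.55078700e-01 7.50909841e-05 4.80926841e-05] [-0.10346735 -0.72145288 -4.33584868] [ 0.02818053 -0.09212654 -0.03252366]
```

View pics/w3.png

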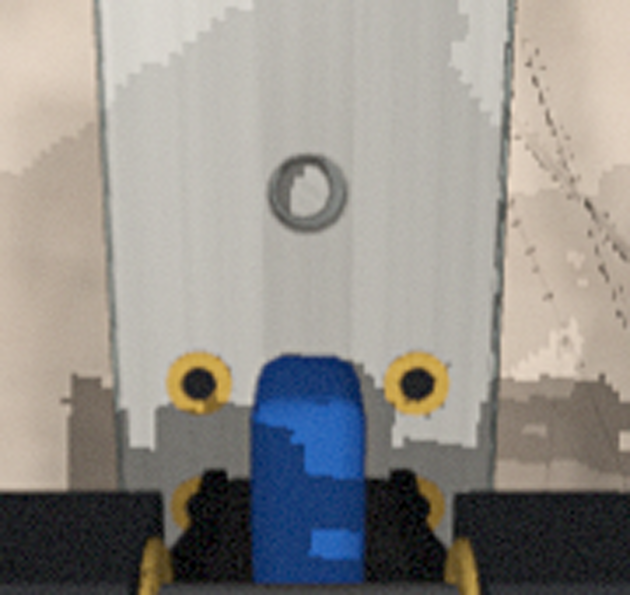

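The crop shows the far hole at (308,192) with something light, about centred, behind it. That could be the pin tip or the pad. The template sits square in the jaws. I lower gently with a 0.6 mm correction.

>>> {"method": "drive_tool", "body": {
  "series": [
    [[-0.06,-0.06,-0.1],0],
    [[0,0,-0.1],0],
    [[0,0,-0.1],0],
    [[0,0,-0.1],0],
    [[0,0,-0.1],0],
    [[0,0,-0.1],0],
    [[0,0,-0.05],0],
    [[0,0,0],0],
    [[0,0,0],0],
    [[0,0,0],0]
  ]
}}

```text
time: 11.55
ee_pos: [0.5079, 0.201, 0.0901]
eef_rot: [0.656, 0.755, 0.0, 0.0]
ft_force: [-0.3, 0.2, -3.9]
width: 0.0154
grip_force: 40.0
```

>>> {"method": "drive_tool", "body": {
  "series": [
    [[0,0,-0.05],0],
    [[0,0,-0.05],0],
    [[0,0,-0.05],0],
    [[0,0,-0.05],0],
    [[0,0,-0.05],0],
    [[0,0,-0.05],0],
    [[0,0,0],0],
    [[0,0,0],0],
    [[0,0,0],0],
    [[0,0,0],0]
  ]
}}

```text
time: 12.8
ee_pos: [0.5079, 0.201, 0.0871]
eef_rot: [0.656, 0.755, 0.0, 0.0]
ft_force: [0.5, 0.4, -4.1]
width: 0.0157
grip_force: 40.0
```

>>> {"method": "drive_tool", "body": {
  "series": [
    [[0,0,-0.15],0],
    [[0,0,-0.15],0],
    [[0,0,-0.15],0],
    [[0,0,-0.15],0],
    [[0,0,-0.15],0],
    [[0,0,-0.15],0],
    [[0,0,-0.15],0],
    [[0,0,-0.15],0],
    [[0,0,-0.1],0],
    [[0,0,0],0]
  ]
}}

```text
time: 14.05
ee_pos: [0.5079, 0.2009, 0.074]
eef_rot: [0.656, 0.755, -0.0, -0.0]
ft_force: [1.4, -0.3, -3.7]
width: 0.0154
grip_force: 40.0
```

>>> {"method": "drive_tool", "body": {
  "series": [
    [[0,0,-0.05],0],
    [[0,0,-0.05],0],
    [[0,0,-0.05],0],
    [[0,0,-0.05],0],
    [[0,0,-0.05],0],
    [[0,0,0],0],
    [[0,0,0],0],
    [[0,0,0],0],
    [[0,0,0],0],
    [[0,0,0],0]
  ]
}}

```text
time: 15.3
ee_pos: [0.5079, 0.201, 0.0716]
eef_rot: [0.656, 0.755, 0.0, 0.0]
ft_force: [0.1, -0.5, -1.6]
width: 0.0154
grip_force: 40.0
```

>>> {"method": "drive_tool", "body": {
  "series": [
    [[0,0,0],0],
    [[0,0,0],0],
    [[0,0,0],0],
    [[0,0,0],0],
    [[0,0,1],0],
    [[0,0,2],0],
    [[0,0,3],0],
    [[0,0,3],0],
    [[0,0,2],0],
    [[0,0,0],0]
  ],
  "hand": 0.4
}}

```text
time: 16.55
ee_pos: [0.5087, 0.2013, 0.1834]
eef_rot: [0.656, 0.755, 0.001, 0.001]
ft_force: [0.2, 0.5, -1.7]
width: 0.0522
grip_force: 0.0
```

>>> {"method": "drive_tool", "body": {
  "series": [
    [[-0.5,0,0],-10],
    [[-0.5,-1,0],-10],
    [[-0.5,-2,0],-10],
    [[-0.5,-2,0],-10],
    [[-0.5,-2,0],-10],
    [[-0.5,-2,0],-10],
    [[-0.5,-2,0],-10],
    [[-0.5,-1.5,0],-10],
    [[0,-1,0],-10],
    [[0,0,0],0]
  ]
}}

```text
time: 17.8
ee_pos: [0.4675, 0.0652, 0.1808]
eef_rot: [0.998, 0.07, -0.001, 0.0]
ft_force: [-0.0, 0.8, -0.4]
width: 0.0525
grip_force: 0.0
```

```bash
python3 - <<'E'
from bench import r, vision
from h import *
import pickle
s=r.read_state();print(s["ee_pos"],s["eef_rot"],s["width"])
c=vision.camera("wrist");pickle.dump((s,c),open("w4.pkl","wb"))
cv2.imwrite("pics/w4.png",c["color"][:,:,::-1])
for n,lo,hi,z in(("red",(0,150,80),(8,255,255),.063),("blue",(100,120,60),(125,255,255),.088)):
  for ce,st in blobs(mask(c,lo,hi),80): print(n,ce,st,onz(c,ce,z,s)[0].round(4))
print(proj(c,(.4702,.0649,.099),s),proj(c,(.5261,.0782,.065),s))
E
```

```text
[0.46745115 0.06516144 0.18079137] [ 9.97535922e-01  7.01542421e-02 -6.56215029e-04  1.88204953e-04] 0.05254763802094401
red [311.1 116.4] [ 299   60   26  127 1895] [0.5316 0.0805 0.063 ]
blue [159.4 126.1] [ 117  116   85   21 1618] [0.5089 0.1965 0.088 ]
blue [629.5 237.4] [615 227  25  23 331] [ 0.4705 -0.2115  0.088 ]
[[319.41073311 199.70966268]] [[312.91035879 123.44064104]]
```

View pics/w4.png

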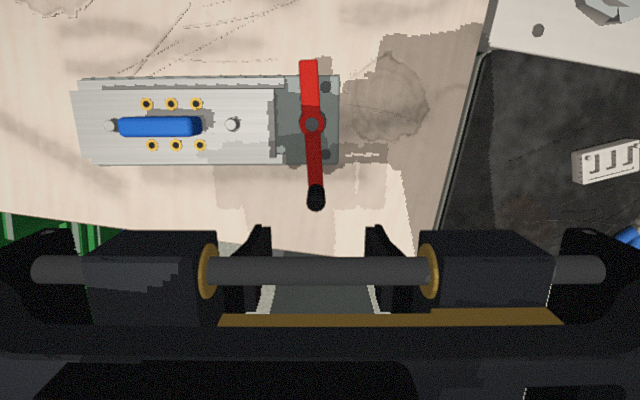

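The picture shows the template seated, with both pins protruding through its holes at (110,125) and (232,124). The clamp pivot is at (312,121) and the knob top at about (316,201). I compute the knob position and the arc.

```bash
python3 - <<'E'
import pickle
from h import *
s,c=pickle.load(open("w4.pkl","rb"))
m=mask(c,(0,0,0),(179,255,60));m[216:]=0;m[:175]=0;m[:,:295]=0;m[:,335:]=0
for ce,st in blobs(m,50): print(ce,st)
k=onz(c,[(316,201)],.099,s)[0];p=onz(c,[(312,121)],.066,s)[0]
pins=[onz(c,[q],.062,s)[0] for q in((110,125),(232,124))]
print("pins",np.round(pins,4))
y=np.array([-np.sin(np.radians(8.06)),np.cos(np.radians(8.06))]);x=np.array([y[1],-y[0]])
mid=np.array([.5079,.2010]);d=(mid-p[:2])@y;piv=mid-d*y
print("knob",k,"pivot",p,piv,"s",d-.11)
a=np.degrees(np.arctan2((piv-k[:2])@y,(piv-k[:2])@x));print("clamp angle",a,np.linalg.norm(piv-k[:2]))
for t in range(0,96,10):
    q=np.radians(t);print(t,(piv-.06*(np.cos(q)*x+np.sin(q)*y)).round(4))
E
```

```text
[315.6 197.3] [307 184  18  27 399]
pins [[0.5008 0.2523 0.062 ]
 [0.5159 0.1469 0.062 ]]
knob [0.46877069 0.06742052 0.099     ] pivot [0.52803713 0.07922423 0.066     ] [0.52520139 0.07882267] s 0.01339626766013291
clamp angle 3.3631436617161765 0.05757111824719056
0 [0.4658 0.0704]
10 [0.4682 0.0602]
20 [0.4723 0.0506]
30 [0.478  0.0418]
40 [0.4851 0.0342]
50 [0.4935 0.0279]
60 [0.5028 0.0232]
70 [0.5128 0.0201]
80 [0.5232 0.0189]
90 [0.5336 0.0194]
```

>>> {"method": "drive_tool", "body": {
  "series": [
    [[0,0.15,-2],0],
    [[0,0,-3],0],
    [[0,0,-2.5],0],
    [[0,0,-1.5],0],
    [[0,0,-0.8],0],
    [[0,0,-0.4],0],
    [[0,0,0],0],
    [[0,0,0],0],
    [[0,0,0],0],
    [[0,0,0],0]
  ]
}}

```text
time: 19.1
ee_pos: [0.468, 0.0674, 0.0798]
eef_rot: [0.998, 0.07, 0.0, 0.0]
ft_force: [-0.8, 0.0, -0.3]
width: 0.0524
grip_force: 0.0
```

>>> {"method": "drive_tool", "body": {
  "series": [
    [[0,0,0],0],
    [[0,0,0],0],
    [[0,0,0],0],
    [[0,0,0],0],
    [[0,0,0],0],
    [[0,0,0],0],
    [[0,0,0],0],
    [[0,0,0],0],
    [[0,0,0],0],
    [[0,0,0],0]
  ],
  "hand": 0.8,
  "newtons": 6
}}

```text
time: 20.35
ee_pos: [0.4679, 0.0675, 0.0796]
eef_rot: [0.998, 0.07, 0.0, 0.0]
ft_force: [1.5, 0.3, 0.8]
width: 0.0176
grip_force: 0.0
```

>>> {"method": "drive_tool", "body": {
  "series": [
    [[0.05,-0.7,0],7],
    [[0.4,-1.0,0],10],
    [[0.55,-0.9,0],10],
    [[0.7,-0.75,0],10],
    [[0.85,-0.65,0],10],
    [[0.95,-0.45,0],10],
    [[1.0,-0.3,0],10],
    [[1.0,-0.1,0],10],
    [[0.5,0,0],5],
    [[0,0,0],0]
  ]
}}

```text
time: 21.6
ee_pos: [0.528, 0.019, 0.0794]
eef_rot: [0.707, 0.707, 0.0, -0.0]
ft_force: [-0.7, -0.1, -0.1]
width: 0.0174
grip_force: 0.0
```

>>> {"method": "drive_tool", "body": {
  "series": [
    [[0.2,0,0],3],
    [[0.2,0,0],3],
    [[0.1,0,0],0],
    [[0,0,0],0],
    [[0,0,0],0],
    [[0,0,0],0],
    [[0,0,0],0],
    [[0,0,0],0],
    [[0,0,0],0],
    [[0,0,0],0]
  ]
}}

```text
time: 22.85
ee_pos: [0.5329, 0.019, 0.0796]
eef_rot: [0.669, 0.744, 0.0, 0.0]
ft_force: [-1.9, 1.5, -1.5]
width: 0.0175
grip_force: 0.9
```

>>> {"method": "drive_tool", "body": {
  "series": [
    [[0,0,0],0],
    [[0,0,0],0],
    [[0,0,0],0],
    [[0,0,0],0],
    [[0,0,1],0],
    [[0,0,3],0],
    [[0,0,3],0],
    [[0,0,3],0],
    [[0,-2,1],0],
    [[0,-2,0],0]
  ],
  "hand": 0.4
}}

```text
time: 24.1
ee_pos: [0.5336, -0.0212, 0.1914]
eef_rot: [0.668, 0.744, 0.001, 0.001]
ft_force: [-0.7, 0.5, -0.7]
width: 0.0523
grip_force: 0.0
```

```bash
python3 - <<'E'
from bench import r, vision
from h import *
s=r.read_state();print(s["ee_pos"],s["ft_force"])
c=vision.camera("wrist")
cv2.imwrite("pics/w5.png",c["color"][:,:,::-1])
E
```

```text
[ 0.53356657 -0.02120225  0.19143959] [-0.71951767  0.46725603 -0.68873586]
```

View pics/w5.png

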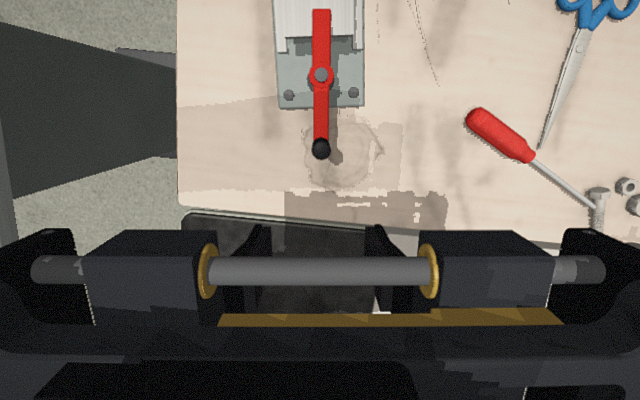

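The last picture shows the red clamp in line with the bed, its nose at (321,15) over the template's end and its knob at (321,148). The gripper is clear of everything.

```bash
python3 -c "
from bench import r
print(r.close_job())"
```

```text
the job is handed in; nothing more can be done
None
```

The template is seated flush on both pins, the clamp is swung closed over its end, the gripper is clear, and the job was handed in at about 24 s; no verdict was returned.

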